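Turn the vial carousel to the red-capped sample and start the sampler

ROBOT

A 6-joint arm with a two-finger parallel gripper is mounted at the origin on the work surface. World frame = base frame: x ahead of the robot, y to its left, z up, the work surface at z = 0. Lengths are in m, angles in rad, forces in N, time in s.
With the tool pointing down it reaches from about 0.3 to 0.875 m from the base axis. Payload 4.2 kg.
Tool frame: the origin (TCP) lies between the finger pads; the fingertips stand 19 mm ahead of it and the grasp point (between the pads) is the TCP (manip.tip_reach is the distance from the TCP to the fingertips, in m); z points along the fingers, y is the direction in which the jaws open and shut (so a half turn about z gives the same grasp; the last joint's range is limited). The gripper opens to 85 mm and grips with 20 to 120 N. Pads are 22 mm wide; open, the fingers measure 114 mm over their backs; the gripper's body (76 mm by 85 mm) begins 54 mm behind the grasp point. The pads swing forward as they close: fully open they stand 13 mm farther back than shut.
Start: joints at [-1.157, 0.32, 1.565, -0, 1.257, -0.02], TCP at [0.242, -0.522, 0.25] pointing down, gripper open.
Joint ranges: [-3.11, 3.11], [-0.84, 2.01], [0.21, 2.61], [-1.34, 4.49], [0.05, 2.63], [-2.56, 2.56]. Speed limits (rad/s): [2.57, 2.57, 3.14, 3.14, 3.14, 3.14].

INTERFACE

Orientations are given as [roll, pitch, yaw] about the fixed x, y, z axes, in that order (R = Rz(yaw) Ry(pitch) Rx(roll)).
In Python, from rig import manip, planner, vision, workorder gives the robot as it stands. Calls block until the motion is done:
- manip.goto(position, orientation): joint-space move of the TCP to a pose.
- manip.servo_line(position, frame=None, speed=0.15): straight line of the TCP; frame=None keeps the orientation; speed is the mean speed in m/s.
- manip.move_joints(angles): joint-space move.
- manip.grip(opening, grip_force=None): opening from 0.0 (shut) to 1.0 (fully open); grip_force is the grip in N (None keeps the last); returns when the fingers have stopped.
- manip.pause(seconds).
- planner.ik(position, orientation): joint angles nearest the present ones, or None.
- vision.snapshot(name): name is "scene" or "top" or "wrist"; returns a dict with "pixels" (480x640x3 uint8, blue, green, red), "intrinsics" (3x3 intrinsics, pixels), "pose" (4x4, takes a point from camera to world coordinates). Camera axes: x right, y down, z forward; pixel columns grow to the right and rows downward; lengths in m; the calibration is good to about 2 mm. A picture is of the moment at which its call begins. There is no depth.
A pose or a line that the arm cannot do raises manip.PlanningError and nothing moves.
- workorder.close_job(): hands the job in, once; it reports no verdict.
Readings, each from a call of its own:
- manip.read_time_s(): time.
- manip.read_qpos(): joint angles.
- manip.read_qd(): joint speeds.
- manip.read_tau(): joint torques, N m.
- manip.read_ee_pos(): TCP position.
- manip.read_ee_rot(): TCP orientation.
- manip.read_wrist_force(): force on the tool from outside, world axes, zero at the start.
- manip.read_wrist_torque(): the same for the moment, N m.
- manip.read_finger_gap(): opening from 0.0 (shut) to 1.0 (fully open).
Only numpy, scipy, OpenCV 4.12 (cv2) and the standard library are available. Lean on these libraries where they do the work, as an engineer would, in place of code of your own. Each camera call takes 0.05 s, during which the arm holds its last target.

TASK

Bring the red-capped vial to the sampling needle: put a fingertip in one of the open windows of the carousel and push gently on a spoke, either way round, until the middle of the red cap is straight under the needle and the carousel is at rest. Then press the green start button fully down, let it come up again and take the hand away. Leave all the vials standing in their pockets without touching them, do not bump the needle arm, never press start before the red vial is under the needle, and leave the bottle and beaker beside it where they are.

Things in the scene. Friction and masses are not known exactly. Their poses are not given: they have to be found in the camera images.
- sampler: White bench-top vial sampler, fixed: flat casing 300 x 410 mm, 60 mm high, under the carousel. Origin on the bench directly under the carousel's axis; x points to its back, y to the needle arm (its left), z up; it stands within 0.35 rad of square to the bench. The start button and a small display are on the strip along its right (-y) edge, outside the carousel.
- carousel (a joint): Turning angle of the carousel (rad): 0 at the start, growing anticlockwise seen from above, no end stops. It turns by hand against light friction (about 2 N at the middle of a spoke), does not coast, and stays where it is left. Turn it at a calm pace, around 1 rad/s; do not flick or force it.
- carousel_hub (a point): Centre of the hub's top, on the carousel's axis, 96 mm above the bench. The carousel is a low hub (radius 26 mm) with four spokes at right angles out to a light grey ring (inner radius 88, outer 130 mm, top 96 mm above the bench) with twelve round vial pockets, 30 degrees apart, on a radius of 109 mm.
- spoke_mid (a point): Middle of the top edge of one spoke, 57 mm from the axis, 96 mm above the bench; turns with the carousel. The other three spokes are 90, 180, 270 degrees further round. Spokes are straight, 14 mm wide, 24 mm high (72 to 96 mm above the bench). Between them are four open windows, radius 26 to 88 mm; the dark casing below the windows is 62 mm above the bench.
- needle_arm: Sampling arm fixed to the sampler: an aluminium column 174 mm to the left (+y of the sampler) of the carousel's axis, 225 mm high, with a cross-arm reaching in over the ring and a white head (28 x 24 mm) with the needle pointing straight down from its middle. All of it stays more than 90 mm from the axis; over the ring, more than 125 mm above the bench. Same origin and axes as the sampler.
- needle_tip (a point): Lower end of the needle, 126 mm above the bench, 109 mm from the carousel's axis towards the column, 10 mm above the tops of the vials. It does not move.
- start (a joint): Travel of the start button (m): 0 up, 0.006 fully down, sprung (about 5 N to push fully down). Any press of more than 0.003 counts as pressing it; past 0.0045 the sampler starts.
- start_top (a point): Centre of the top face of the round green start button, 28 mm in diameter, 78 mm above the bench, which stands in a grey collar 44 mm in diameter; it is pressed straight down. It lies 40 mm towards the front and 176 mm to the right (-x, -y of the sampler) of the carousel's axis.
- red_vial: Glass vial with a red cap, 22.5 mm in diameter and 46 mm high, loose in a pocket of the carousel: origin at the centre of its foot, 70 mm above the bench; its upper 20 mm stands out of the ring. It may be in any of the five filled pockets and starts 35 to 180 degrees round from the needle.
- red_cap (a point): Centre of the top of the red cap, 116 mm above the bench; this point goes straight under the needle tip.
- blue_vial: The same kind of vial with a blue cap, in another pocket. Origin at the centre of its foot.
- green_vial: The same kind of vial with a green cap, in another pocket. Origin at the centre of its foot.
- yellow_vial: The same kind of vial with a yellow cap, in another pocket. Origin at the centre of its foot.
- silver_vial: The same kind of vial with a silver cap, in another pocket. Origin at the centre of its foot.
- amber_bottle: Amber reagent bottle with a black cap, 64 mm in diameter, 125 mm high, standing to the left of the sampler; origin at the centre of its foot. Leave alone.
- beaker: Empty glass beaker, 68 mm in diameter, 90 mm high, standing to the right of the sampler; origin at the centre of its foot. Leave alone.

How it is judged:
By the outcome, as a careful person would: the job done as asked, in the order asked, and still so for the second after the job is handed in, with the robot touching nothing.
It also fails if it takes over 67 s, if anything falls off the work surface, if the arm or the gripper's body presses on something with over 40 N, if the wrist force passes 120 N, or if a joint passes its speed limit or range.

## Working session

There is one attempt and no reset: what is moved stays moved. The work goes in short steps, each a Python script; the robot and the scene stay as the last script left them, time stands still between calls to the robot, and variables do not carry over. Pictures are saved under pics/ and viewed, and the job is handed in when it is done.

```bash
mkdir -p pics; ls; python3 - <<'E'
from rig import manip, planner, vision
import cv2,numpy as np
for n in ["scene","top","wrist"]:
    s=vision.snapshot(n); cv2.imwrite(f"pics/{n}0.png",s["pixels"]); print(n,s["intrinsics"].tolist(),np.round(s["pose"],4).tolist())
    np.savez(f"{n}0.npz",**s)
print(manip.read_time_s(),manip.tip_reach,manip.read_ee_rot())
E
```

```text
pics
scene [[613.5562023968112, 0.0, 313.2031128314593], [0.0, 613.5562023968112, 228.41023812953236], [0.0, 0.0, 1.0]] [[0.5107, 0.7199, -0.47, 1.1683], [0.8597, -0.4307, 0.2744, -0.2914], [-0.0049, -0.5442, -0.8389, 1.0393], [0.0, 0.0, 0.0, 1.0]]
top [[586.3510175739455, 0.0, 329.68526994874077], [0.0, 586.3510175739455, 238.24265935699796], [0.0, 0.0, 1.0]] [[0.0188, -0.9919, 0.1258, 0.454], [-0.9997, -0.021, -0.0156, 0.0264], [0.0181, -0.1254, -0.9919, 1.3416], [0.0, 0.0, 0.0, 1.0]]
wrist [[399.80358402177507, 0.0, 323.25674170440516], [0.0, 399.80358402177507, 245.1322160542174], [0.0, 0.0, 1.0]] [[0.4212, -0.8678, -0.2636, 0.3088], [-0.907, -0.4032, -0.122, -0.4913], [-0.0004, 0.2905, -0.9569, 0.3726], [0.0, 0.0, 0.0, 1.0]]
0.15 0.019 [-3.14022070e+00 -5.63107931e-05  4.33759457e-01]
```

View pics/top0.png

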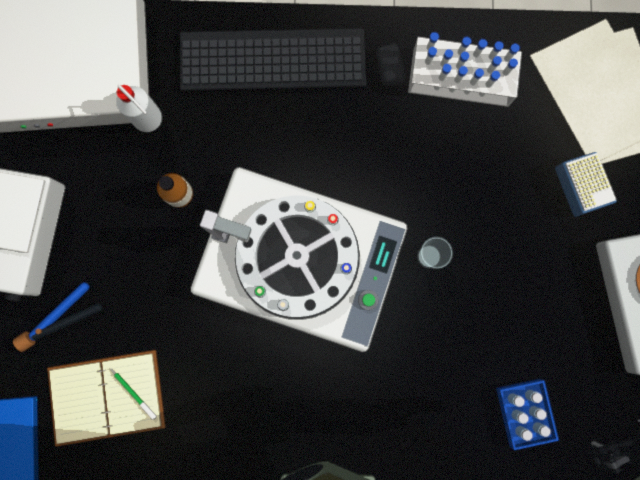

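View pics/scene0.png

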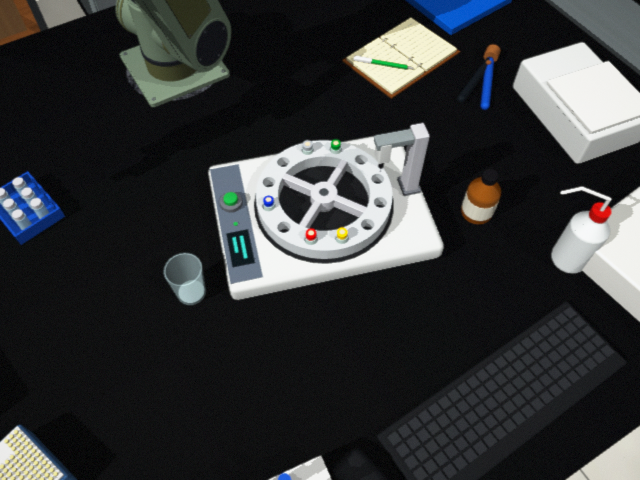

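The top view shows the carousel hub at about (297,255), the red cap at (333,219), the needle head at about (240,232) and the start button at (369,299). I'll enlarge it for more accurate pixel readings.

```bash
python3 - <<'E'
import cv2
a=cv2.imread("pics/top0.png")[160:360,185:415]; cv2.imwrite("pics/topc.png",cv2.resize(a,None,fx=3,fy=3,interpolation=cv2.INTER_CUBIC))
a=cv2.imread("pics/scene0.png")[110:300,205:445]; cv2.imwrite("pics/scenec.png",cv2.resize(a,None,fx=3,fy=3,interpolation=cv2.INTER_CUBIC))
E
```

```text
(no output)
```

View pics/topc.png

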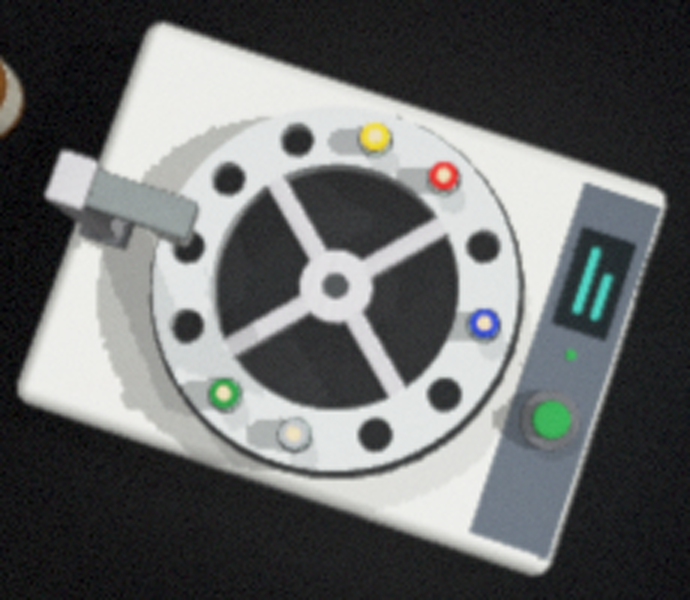

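View pics/scenec.png

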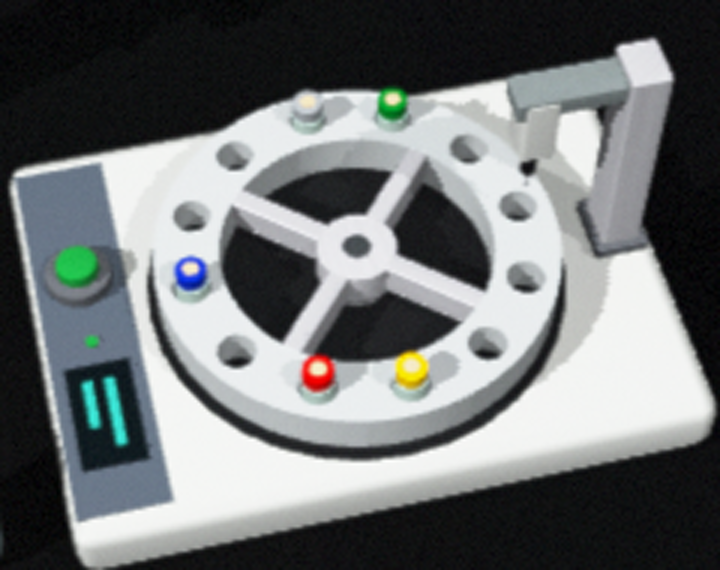

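```bash
cat > geo.py <<'E'
import numpy as np
from scipy.optimize import least_squares
def proj(s,P):
    T=np.linalg.inv(s["pose"]); c=(T[:3,:3]@np.asarray(P).T).T+T[:3,3]
    p=(s["intrinsics"]@c.T).T; return p[:,:2]/p[:,2:]
def unproj(s,uv,z):
    d=s["pose"][:3,:3]@np.linalg.inv(s["intrinsics"])@np.array([uv[0],uv[1],1.]); o=s["pose"][:3,3]
    return o+d*(z-o[2])/d[2]
def crop2px(p,off,f): return (np.asarray(p,float)+.5)/f-.5+np.asarray(off)
E
python3 - <<'E'
from geo import *
T=dict(np.load("top0.npz"));S=dict(np.load("scene0.npz"))
top=dict(hub=(336,286),btn=(552,420),red=(444,175),yel=(375,136),blu=(484,323),grn=(224,393),sil=(293,433))
sce=dict(hub=(357,246),btn=(77,265),red=(318,370),yel=(411,368),blu=(190,270),grn=(393,103),sil=(307,102))
k=dict(red=0,yel=1,blu=-2,grn=6-1+0,sil=0)
for nm,s,d,off in (("top",T,top,(185,160)),("scene",S,sce,(205,110))):
    h=unproj(s,crop2px(d["hub"],off,3),.096)
    for n,p in d.items():
        z=.096 if n=="hub" else .078 if n=="btn" else .116
        w=unproj(s,crop2px(p,off,3),z); v=w-h; print(nm,n,np.round(w,4),round(np.hypot(v[0],v[1]),4),round(np.degrees(np.arctan2(v[1],v[0])),1))
k=dict(red=0,yel=1,blu=-2,sil=5,grn=4)
def model(q,n):
    x,y,yaw,a=q[:4]
    R=lambda t,r:[x+r*np.cos(t),y+r*np.sin(t)]
    if n=="hub":return [x,y,.096]
    if n=="btn":return R(yaw+np.arctan2(-.176,-.040),np.hypot(.176,.04))+[.078]
    return R(a+k[n]*np.pi/6,.109)+[.116]
k["sil"]=np.nan
def f(q,full=False):
    r=[]
    for s,d,off,b in((T,top,(185,160),q[4:6]),(S,sce,(205,110),q[6:8])):
        for n,p in d.items():
            r+=list(proj(s,[model(q,n)])[0]+b-crop2px(p,off,3))
    return np.array(r+list(q[4:8]/1.))
# choose k for grn, sil by search
best=None
for g in range(12):
  for si in range(12):
    k["grn"],k["sil"]=g,si
    o=least_squares(f,[.47,.05,-.3,-.8,0,0,0,0])
    if best is None or o.cost<best[0]: best=(o.cost,g,si,o.x,o.fun)
print(best[:3],best[3],np.round(best[4],1))
np.save("fit.npy",best[3])
q=best[3]; print("yaw deg",np.degrees(q[2]),"red",np.degrees(q[3]),"needle dir",np.degrees(q[2])+90,"turn",np.degrees(q[2]+np.pi/2-q[3]))
n=[q[0]+.109*np.cos(q[2]+np.pi/2),q[1]+.109*np.sin(q[2]+np.pi/2),.126]
print(n,proj(T,[n])+q[4:6],proj(S,[n])+q[6:8], ((proj(S,[n])-[205,110])+.5)*3-.5)
E
```

```text
top hub [0.5745 0.0765 0.096 ] 0.0 0.0
top btn [ 0.4831 -0.0796  0.078 ] 0.1809 -120.3
top red [0.6527 0.0017 0.116 ] 0.1083 -43.7
top yel [0.6796 0.0509 0.116 ] 0.1082 -13.7
top blu [ 0.5487 -0.0282  0.116 ] 0.1078 -103.8
top grn [0.4965 0.1513 0.116 ] 0.1081 136.2
top sil [0.4699 0.1028 0.116 ] 0.1079 165.9
scene hub [0.5782 0.0769 0.096 ] 0.0 0.0
scene btn [ 0.4873 -0.0786  0.078 ] 0.1801 -120.3
scene red [0.657  0.0017 0.116 ] 0.1089 -43.6
scene yel [0.6842 0.0499 0.116 ] 0.1094 -14.3
scene blu [ 0.5535 -0.0288  0.116 ] 0.1086 -103.2
scene grn [0.5033 0.1497 0.116 ] 0.1045 135.8
scene sil [0.4735 0.1017 0.116 ] 0.1076 166.6
(np.float64(2.6996738627694077), 6, 7) [ 0.5766125   0.07683618 -0.3088234  -0.76470993  0.04230323  0.80460348
  0.38548027  0.92317408] [-0.1 -0.2 -0.4 -0.1  0.2 -0.4  0.1 -0.5  0.5 -0.1 -0.4  0.1  0.   0.4
 -0.1  0.4 -0.2  0.1 -0.3  0.3  0.3 -0.  -0.4 -0.1  0.1 -1.4  0.2 -0.2
  0.   0.8  0.4  0.9]
yaw deg -17.694277266861683 red -43.81465127727048 needle dir 72.30572273313831 turn 116.1203740104088
[np.float64(0.6097417359559978), np.float64(0.18067958976387832), 0.126] [[246.64686623 236.55050616]] [[379.89651934 171.92509701]] [[524.5331172  184.00576878]]
```

Hub is at (0.577, 0.077) and yaw is about −17.7°. The red vial needs about +116° anticlockwise. I'll push the spoke at 211°, which keeps the hand on the robot side and clear of the needle arm.

```bash
cat > mv.py <<'E'
from rig import manip, planner, vision, workorder
from geo import *
q=np.load("fit.npy"); H=q[:2]; NEED=q[2]+np.pi/2
R=.055; D=.0215; Z=.096
def pose(phi,z=Z,d=D):   # finger pushing the spoke at angle phi, from its clockwise side
    p=H+R*np.array([np.cos(phi),np.sin(phi)])-d*np.array([-np.sin(phi),np.cos(phi)])
    yaw=phi-np.pi
    return [p[0],p[1],z],[np.pi,0,(yaw+np.pi)%(2*np.pi)-np.pi]
E
python3 - <<'E'
from mv import *
phi0=q[3]-np.radians(15)-np.pi/2   # spoke at red-105
print(np.degrees(phi0)%360)
phi0%=2*np.pi
tot=NEED-q[3]
for k in np.linspace(0,1,5):
    p,o=pose(phi0+tot*k); print(np.round(p,3),np.round(o,2),np.round(planner.ik(p,o),2))
manip.grip(0.0)
p,o=pose(phi0,.25,.033); manip.goto(p,o)
print(manip.read_time_s(),manip.read_ee_pos(),manip.read_finger_gap(),manip.read_wrist_force())
s=vision.snapshot("wrist"); cv=__import__("cv2"); cv.imwrite("pics/w1.png",s["pixels"])
s=vision.snapshot("scene"); cv.imwrite("pics/s1.png",s["pixels"])
E
```

```text
211.18534872272951
[0.518 0.067 0.096] [3.14 0.   0.54] [ 0.11  0.39  1.9  -0.    0.86  1.13]
[0.531 0.04  0.096] [3.14 0.   1.05] [ 0.05  0.4   1.88 -0.    0.86  0.57]
[0.554 0.022 0.096] [3.14 0.   1.56] [ 0.02  0.43  1.82 -0.    0.89  0.03]
[0.584 0.018 0.096] [3.14 0.   2.06] [ 0.01  0.47  1.75  0.    0.92 -0.48]
[0.611 0.029 0.096] [3.14 0.   2.57] [ 0.03  0.51  1.68  0.    0.95 -0.97]
3.2583 [0.51266502 0.07585345 0.24999989] 0.002958585139350098 [-0.14110743 -0.76888758 -0.52395786]
```

View pics/w1.png

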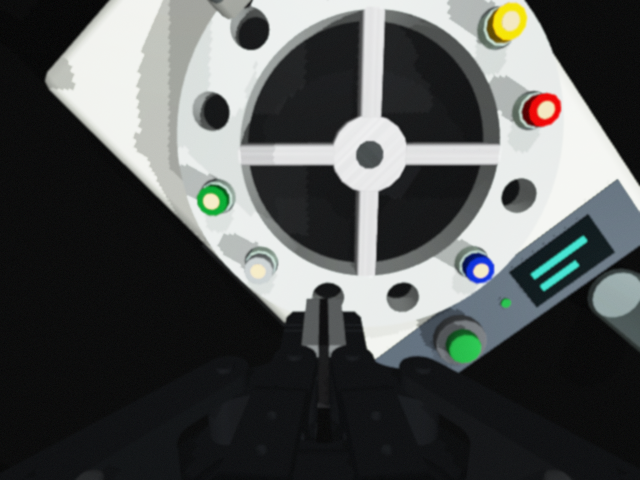

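View pics/s1.png

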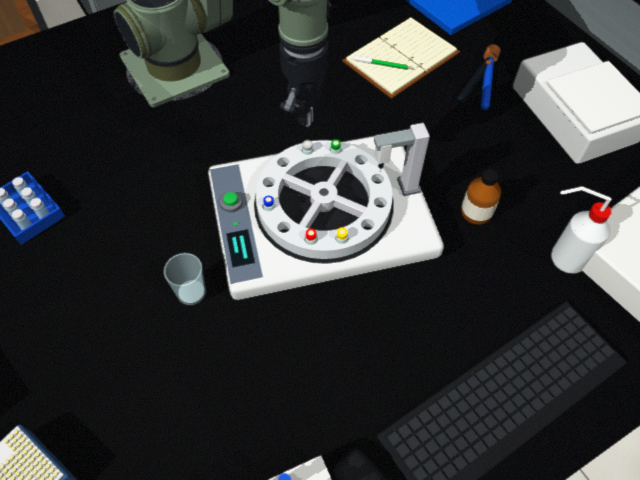

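The wrist view agrees: hub at (369,155), spokes clear, fingers shut, red cap at (542,108) and button at (463,347). I'll cross-check the geometry with it, then descend and push most of the way.

```bash
python3 - <<'E'
from mv import *
s=vision.snapshot("wrist")
print(unproj(s,(369,155),.096),H, "btn",unproj(s,(463,347),.078),"red",unproj(s,(542,108),.116))
phi0=(q[3]-np.radians(105))%(2*np.pi)
p,o=pose(phi0,.13,.033); manip.servo_line(p,o,speed=.2); print(np.round(manip.read_wrist_force(),1))
p,o=pose(phi0,Z,.033); manip.servo_line(p,o,speed=.05); print(np.round(manip.read_wrist_force(),1),manip.read_ee_pos(),manip.read_time_s())
E
```

```text
[0.57485837 0.07594215 0.096     ] [0.5766125  0.07683618] btn [ 0.48378701 -0.07953783  0.078     ] red [0.65293741 0.00377545 0.116     ]
[0.2 0.2 0.3]
[-0.7  0.3 -0.1] [0.51267784 0.07659431 0.09606898] 4.9917
```

```bash
python3 - <<'E'
from mv import *
import cv2
phi0=(q[3]-np.radians(105))%(2*np.pi); tot=NEED-q[3]
p,o=pose(phi0,Z,.024); manip.servo_line(p,o,speed=.04); print(np.round(manip.read_wrist_force(),1))
end=tot-np.radians(5); n=11
for i in range(1,n+1):
    p,o=pose(phi0+end*i/n); manip.servo_line(p,o,speed=.045)
    f=manip.read_wrist_force(); print(i,np.round(f,1),round(manip.read_time_s(),2))
    if np.linalg.norm(f)>20: print("STOP"); break
for n in("top","scene","wrist"): 
    s=vision.snapshot(n);cv2.imwrite(f"pics/{n}2.png",s["pixels"]);np.savez(f"{n}2.npz",**s)
E
python3 - <<'E'
import cv2
a=cv2.imread("pics/top2.png")[160:360,185:415]; cv2.imwrite("pics/top2c.png",cv2.resize(a,None,fx=3,fy=3,interpolation=cv2.INTER_CUBIC))
E
```

```text
[0.1 0.6 0.4]
1 [-0.3  0.4  0.4] 5.8
2 [-0.6 -0.6 -0.4] 6.18
3 [ 0.3 -0.4 -0.8] 6.57
4 [ 0.3 -0.2  0.6] 6.95
5 [ 0.6  0.2 -0.8] 7.33
6 [-0.7  0.6  0.5] 7.72
7 [0.1 0.5 0.8] 8.1
8 [ 1.1  0.2 -0.2] 8.48
9 [-0.3  0.3  0.9] 8.87
10 [0.4 0.  0.7] 9.25
11 [ 0.5 -0.6 -0.4] 9.63
```

View pics/top2c.png

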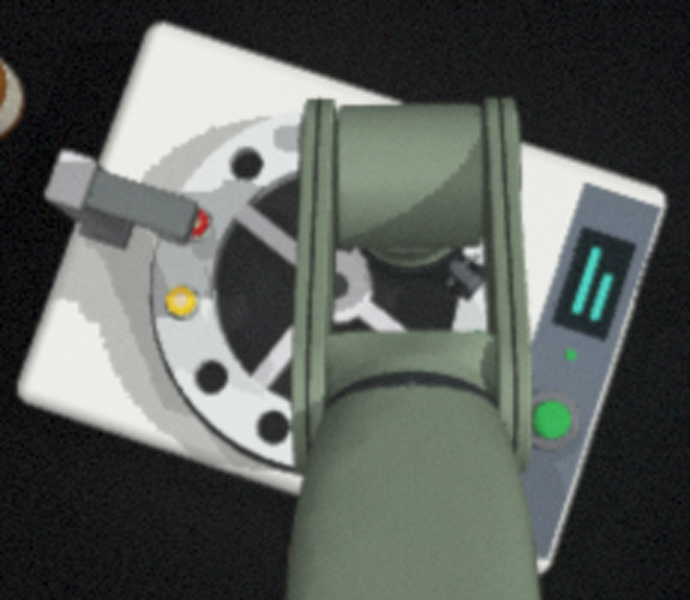

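View pics/wrist2.png

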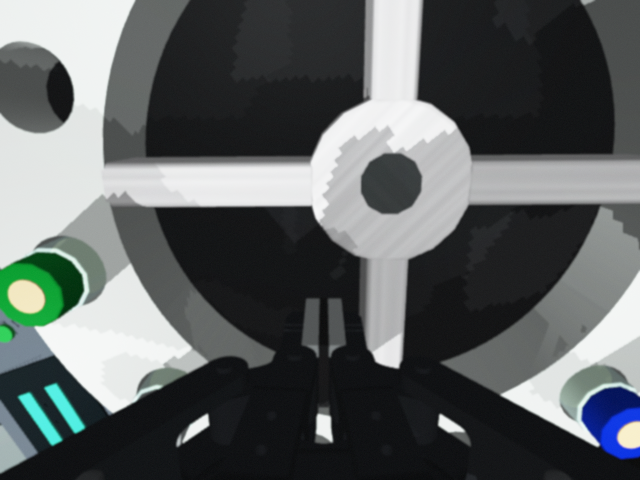

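The top view shows red just emerging beside the needle head and yellow at crop (181,301). In the wrist view the finger is still against the spoke. Next I'll look at the scene camera.

```bash
python3 - <<'E'
import cv2
a=cv2.imread("pics/scene2.png")[110:270,265:445]; cv2.imwrite("pics/scene2c.png",cv2.resize(a,None,fx=4,fy=4,interpolation=cv2.INTER_CUBIC))
from mv import *
T=dict(np.load("top2.npz"))
w=unproj(T,crop2px((181,301),(185,160),3)-q[4:6],.116); v=w[:2]-H
a=np.degrees(np.arctan2(v[1],v[0])); print(np.hypot(*v),a,"red to go",np.degrees(NEED)-(a-30))
E
```

```text
0.10780413244318932 98.05901954498849 red to go 4.246703188149837
```

View pics/scene2c.png

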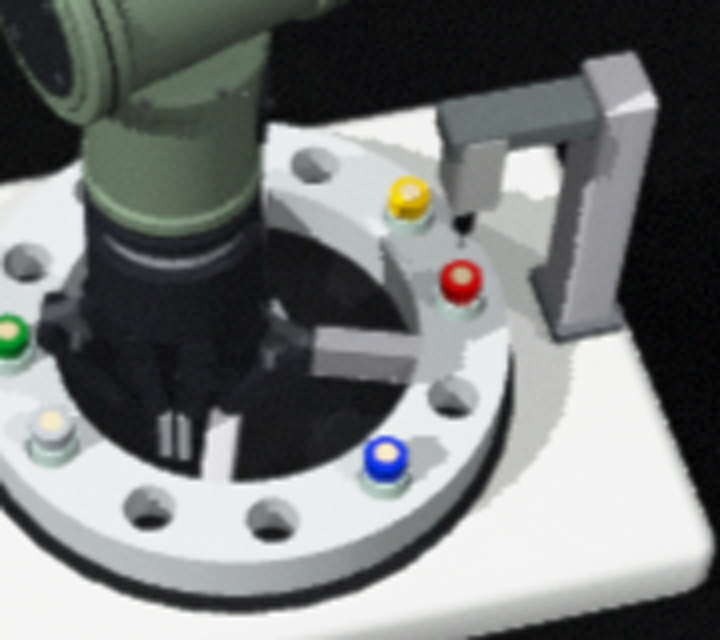

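```bash
python3 - <<'E'
from mv import *
import cv2
phi0=(q[3]-np.radians(105))%(2*np.pi); tot=NEED-q[3]
for d in (2.8,.8):
    p,o=pose(phi0+tot-np.radians(d)); manip.servo_line(p,o,speed=.02)
print(np.round(manip.read_wrist_force(),1),manip.read_time_s())
# back off, then lift
p,o=pose(phi0+tot-np.radians(.8),Z,.034); manip.servo_line(p,o,speed=.04)
p[2]=.25; manip.servo_line(p,o,speed=.2)
p[0]-=.12;p[1]-=.16;manip.servo_line(p,o,speed=.3)
for n in("top","scene","wrist"): 
    s=vision.snapshot(n);cv2.imwrite(f"pics/{n}3.png",s["pixels"]);np.savez(f"{n}3.npz",**s)
print(manip.read_time_s())
a=cv2.imread("pics/scene3.png")[135:215,340:430]; cv2.imwrite("pics/scene3c.png",cv2.resize(a,None,fx=7,fy=7,interpolation=cv2.INTER_CUBIC))
a=cv2.imread("pics/top3.png")[160:360,185:415]; cv2.imwrite("pics/top3c.png",cv2.resize(a,None,fx=3,fy=3,interpolation=cv2.INTER_CUBIC))
E
```

```text
[-0.8 -0.8 -0.1] 10.3
12.6417
```

View pics/scene3c.png

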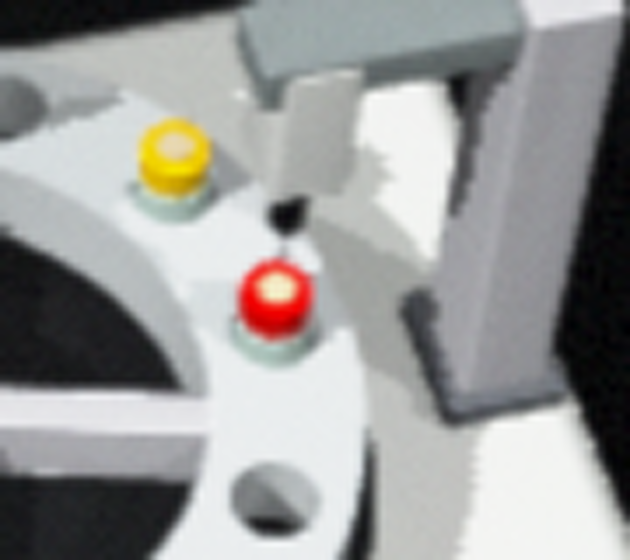

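View pics/top3c.png

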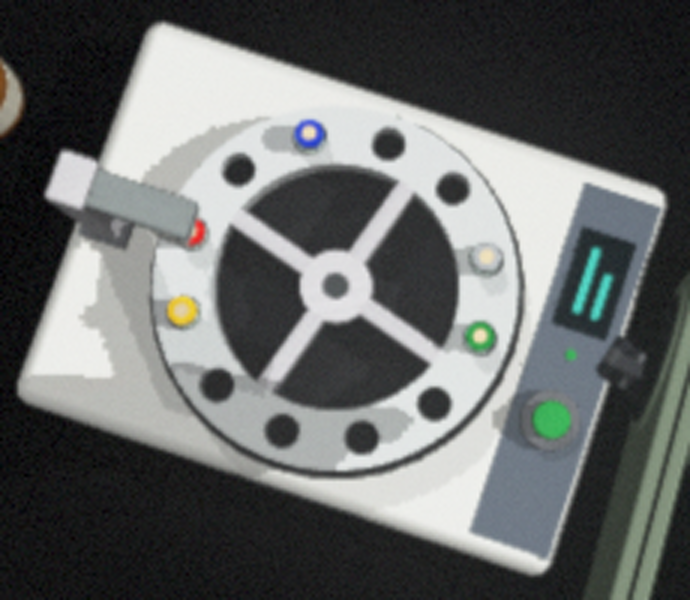

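View pics/wrist3.png

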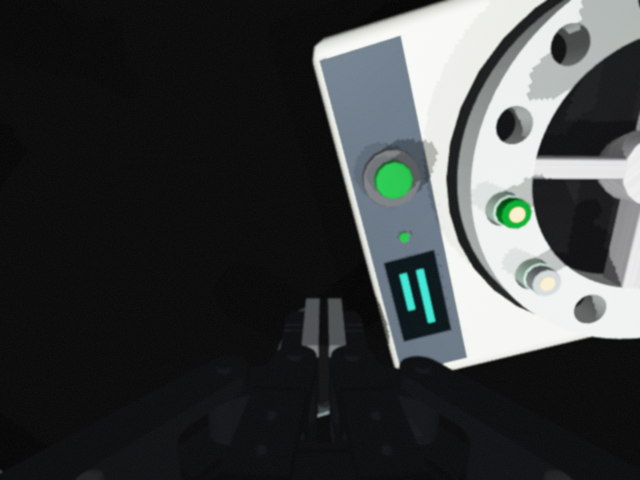

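```bash
cat > ana.py <<'E'
from mv import *
T=dict(np.load("top3.npz"));S=dict(np.load("scene3.npz"))
def ang(top,sce):
    k=dict(red=0,yel=1,blu=-2,sil=7,grn=6)
    def f(p):
        r=[]
        for s,d,b in((T,top,q[4:6]),(S,sce,q[6:8])):
            for n,px in d.items():
                a=p[0]+k[n]*np.pi/6
                r+=list(proj(s,[[H[0]+.109*np.cos(a),H[1]+.109*np.sin(a),.116]])[0]+b-px)
        return np.array(r)
    o=least_squares(f,[NEED]); return np.degrees(o.x[0]-NEED),np.round(o.fun,1)
E
python3 - <<'E'
from ana import *
c=lambda p:crop2px(p,(185,160),3)
c7=lambda p:crop2px(p,(340,135),7)
top=dict(yel=c((182,310)),blu=c((309,132)),sil=c((487,257)),grn=c((480,336)))
sce=dict(red=c7((276,286)),yel=c7((174,146)))
print("red minus needle deg",ang(top,{}),ang({},sce),ang(top,sce))
n=[H[0]+.109*np.cos(NEED),H[1]+.109*np.sin(NEED)]
t=proj(S,[n+[.126]])[0]+q[6:8];cc=proj(S,[n+[.116]])[0]+q[6:8]
u=lambda p:(p-np.array([340,135])+.5)*7-.5
print("tip pred crop",u(t),"cap pred",u(cc))
for d in(-3,3):
  a=NEED+np.radians(d);print(d,u(proj(S,[[H[0]+.109*np.cos(a),H[1]+.109*np.sin(a),.116]])[0]+q[6:8]))
E
```

```text
red minus needle deg (np.float64(-1.2420096327281025), array([-0.5, -0.2,  0. , -0.2,  0.3, -0.3,  0.4,  0. ])) (np.float64(-0.2491339428295376), array([ 0.5, -0. ,  0.1, -0.3])) (np.float64(-0.934885507801237), array([-0.5,  0. , -0.3, -0.2,  0.3, -0.6,  0.5, -0.2,  0.7,  0.5,  0.5,
        0.1]))
tip pred crop [282.27563535 261.47567908] cap pred [279.11937992 284.40138287]
-3 [284.53221379 300.71219779]
3 [272.67972109 268.37376093]
```

The estimates of the remaining turn disagree: 0.25° from one camera and 1.2° from the other. I'll get a close radial view of needle and cap with the wrist camera, held high above the vials.

```bash
cat > look.py <<'E'
from mv import *
import cv2,sys
def look(tag,z=.17):
    e=np.array([np.cos(NEED),np.sin(NEED)]); yaw=NEED+np.pi/2; tx=np.array([np.cos(yaw),np.sin(yaw)])
    p=H-.012*e-.074*tx
    manip.goto([*p,.25],[np.pi,0,yaw]); manip.servo_line([*p,z],speed=.2); manip.pause(.3)
    s=vision.snapshot("wrist");cv2.imwrite(f"pics/{tag}.png",s["pixels"]);np.savez(f"{tag}.npz",**s)
    n=[[*(H+.109*e),h] for h in(.126,.116)]; print("pred tip/cap",proj(s,n),"t",manip.read_time_s())
    u=proj(s,n)[0]; x0=int(min(max(u[0]-60,0),520)); y0=int(u[1]-50); print("crop off",x0,y0)
    a=s["pixels"][y0:y0+100,x0:x0+120]; cv2.imwrite(f"pics/{tag}c.png",cv2.resize(a,None,fx=6,fy=6,interpolation=cv2.INTER_CUBIC))
E
python3 -c "
from look import *
look('L1')"
```

```text
pred tip/cap [[626.28896479 121.15124239]
 [609.27194188 121.26755215]] t 14.5083
crop off 520 71
```

View pics/L1.png

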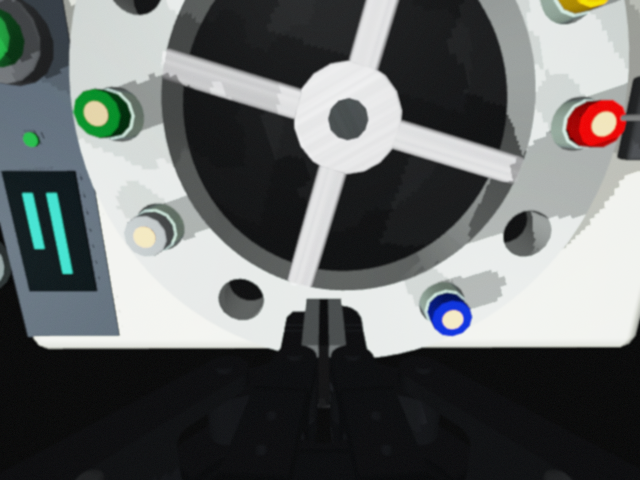

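View pics/L1c.png

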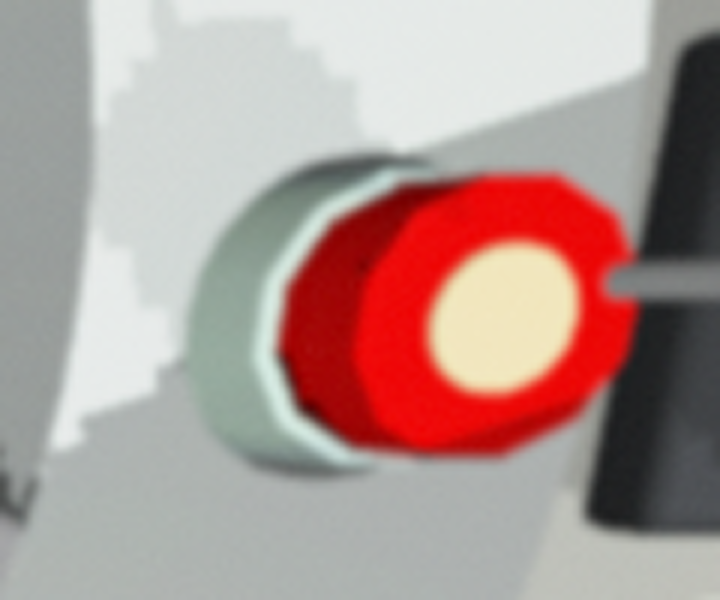

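The wrist close-up shows the needle tip at (621.0,118.0) and the cap centre at (603.6,123.7). The cap is about 2.4 mm short in the clockwise direction, which agrees with the top camera's −1.24°.

```bash
cat > dif.py <<'E'
from geo import *
q=np.load("fit.npy")
def delta(tag,tip,cap):
    s=dict(np.load(tag+".npz"))
    t=unproj(s,tip,.126); c=unproj(s,cap,.116); N=q[2]+np.pi/2; d=(c-t)[:2]
    print("radial mm",1e3*d@[np.cos(N),np.sin(N)],"tangential mm (ccw+)",1e3*d@[-np.sin(N),np.cos(N)])
E
python3 - <<'E'
from dif import *
delta("L1",crop2px((608,284),(520,71),6),crop2px((504,318),(520,71),6))
E
```

```text
radial mm 0.2004339210276836 tangential mm (ccw+) -2.181056372386957
```

```bash
python3 - <<'E'
from look import *
phi0=(q[3]-np.radians(105))%(2*np.pi); tot=NEED-q[3]
manip.servo_line([*manip.read_ee_pos()[:2],.25],speed=.2)
a=phi0+tot-np.radians(.8)
p,o=pose(a,.25,.036); manip.goto(p,o)
p,o=pose(a,.13,.036); manip.servo_line(p,speed=.2)
p,o=pose(a,Z,.036); manip.servo_line(p,speed=.06); print(np.round(manip.read_wrist_force(),1))
p,o=pose(a,Z,.0235); manip.servo_line(p,o,speed=.04)
p,o=pose(a+np.radians(1.15)); manip.servo_line(p,o,speed=.02); print(np.round(manip.read_wrist_force(),1)); manip.pause(.2)
p,o=pose(a+np.radians(1.15),Z,.034); manip.servo_line(p,o,speed=.04)
p[2]=.25; manip.servo_line(p,o,speed=.2)
look('L2')
E
```

```text
[0.7 0.  0. ]
[ 0.1  0.4 -0.2]
pred tip/cap [[626.23392811 121.22324119]
 [609.22007316 121.33615819]] t 20.4333
crop off 520 71
```

View pics/L2c.png

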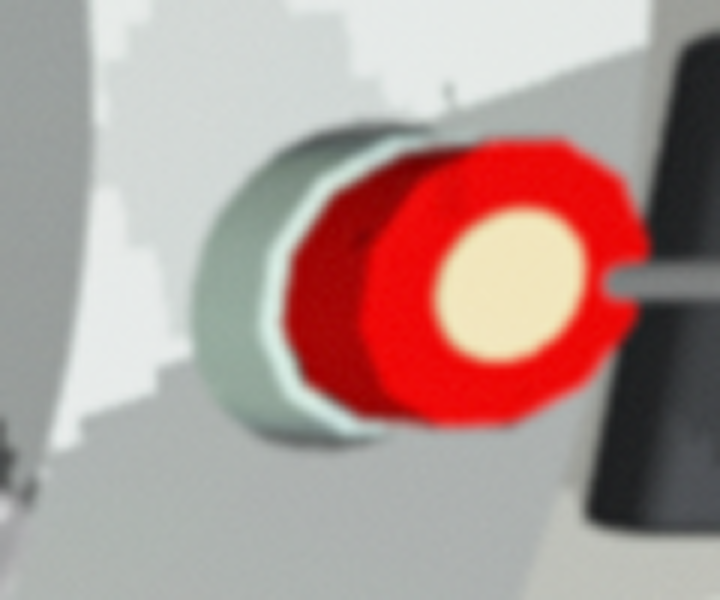

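The cap centre at crop (510,284) is now in line with the tip at (608,282). Next is the button press.

```bash
python3 - <<'E'
from look import *
from dif import delta
delta("L2",crop2px((608,283),(520,71),6),crop2px((510,284),(520,71),6))
b=[.4845,-.0795]; o=[np.pi,0,q[2]+np.pi/2]
manip.servo_line([*manip.read_ee_pos()[:2],.25],speed=.25)
manip.goto([*b,.2],o); manip.servo_line([*b,.110],speed=.15)
manip.pause(.2); f0=np.mean([manip.read_wrist_force() for _ in range(5)],axis=0)
for z in list(np.arange(.099,.0895,-.0005)):
    manip.servo_line([*b,z],speed=.02); manip.pause(.08); f=manip.read_wrist_force()-f0
    print(round(z,4),np.round(manip.read_ee_pos()[2],4),np.round(f,1))
    if f[2]>10: break
s=vision.snapshot("scene");cv2.imwrite("pics/press.png",cv2.resize(s["pixels"][120:270,190:350],None,fx=4,fy=4,interpolation=cv2.INTER_CUBIC))
manip.pause(.3)
manip.servo_line([*b,.115],speed=.08); manip.servo_line([*b,.25],speed=.2); print(manip.read_time_s())
E
```

```text
radial mm 0.1662512025774123 tangential mm (ccw+) 0.057692731417539625
0.099 0.0991 [-0.3 -0.7  2.9]
0.0985 0.0985 [-0.7  0.2  2.1]
0.098 0.098 [-0.4 -0.3  4.7]
0.0975 0.0975 [-0.9  0.1  3.5]
0.097 0.097 [-0.8  0.8  4.6]
0.0965 0.0965 [-2.1 -1.4  4.3]
0.096 0.096 [-1.5 -0.5  4.2]
0.0955 0.0955 [-1.6  0.1  5.4]
0.095 0.0951 [-2.3 -1.   5. ]
0.0945 0.095 [-2.9 -0.1  8.6]
0.094 0.0949 [-3.3  0.5 11.8]
28.7667
```

View pics/press.png

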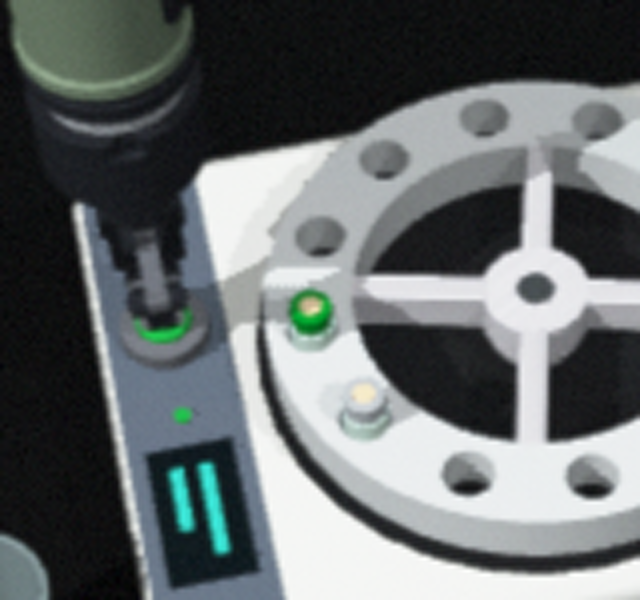

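The button gave spring-like resistance up to about 5 N and then hit a hard stop, which fits a full press. I'll back the hand away and check the final state.

```bash
python3 - <<'E'
from look import *
look('L3')
manip.servo_line([*manip.read_ee_pos()[:2],.25],speed=.25)
manip.goto([.35,-.3,.3],[np.pi,0,.5])
for n in("top","scene"):
    s=vision.snapshot(n); x=s["pixels"]; x=x[150:360,130:460] if n=="top" else x[110:300,160:500]
    cv2.imwrite(f"pics/{n}4.png",cv2.resize(x,None,fx=2.3,fy=2.3,interpolation=cv2.INTER_CUBIC))
print(manip.read_time_s())
E
```

```text
pred tip/cap [[626.18604835 121.14795863]
 [609.17445815 121.2640874 ]] t 30.8833
crop off 520 71
33.1167
```

View pics/L3c.png

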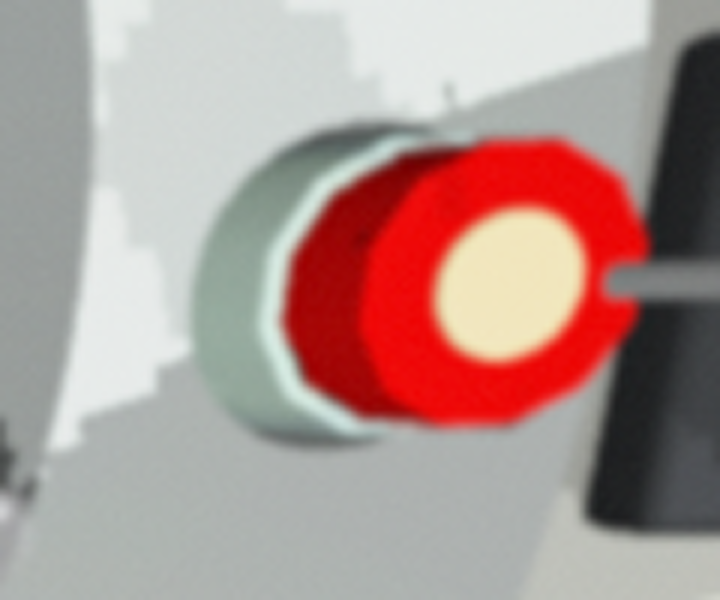

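View pics/top4.png

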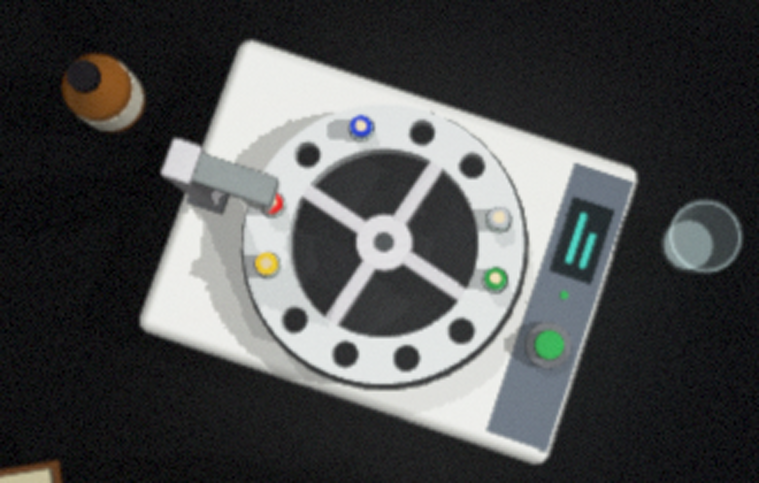

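View pics/scene4.png

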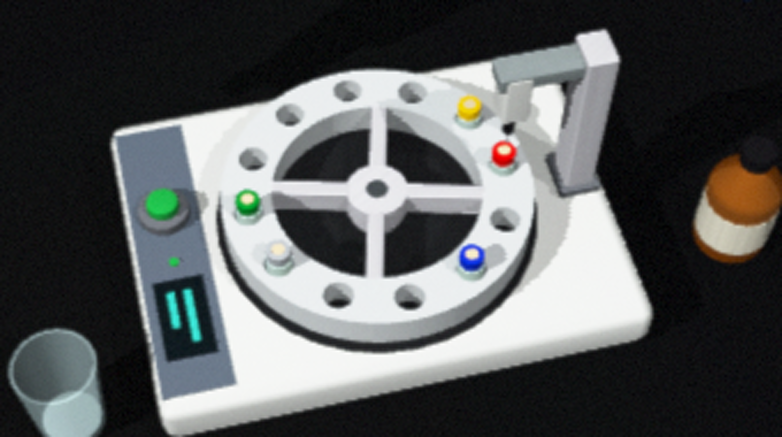

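The red cap is still under the needle, all five vials are standing, the button is up, the bottle and beaker haven't moved, and the hand is clear. Handing in.

```bash
python3 -c "
from rig import workorder
print(workorder.close_job())"
```

```text
the job is handed in; nothing more can be done
None
```

The red vial is under the needle, the start button has been pressed and released, and the job is handed in at about 33 s of the 67 s allowed. I turned the carousel about 116° anticlockwise with the closed fingertips against one spoke, then made one correction of about 1.1°.

- **Alignment:** before the press, the wrist close-up put the cap centre within 0.2 mm of the needle axis. The picture after the press looks the same. The earlier scene-camera estimate differed by about 1°, so I relied on the close-up, which agreed with the top camera.
- **Start button:** spring force built to about 5 N and then hit a hard stop at TCP height 95 mm. That stop was about 4 mm higher than I expected from the nominal 19 mm fingertip reach. I took this as a fully pressed button with the closed fingers reaching slightly further than stated, but could not confirm the travel directly. The button came back up.
- **Everything else:** in the last pictures all five vials stand in their pockets, the bottle and beaker are unmoved, and the hand is clear of the sampler. Wrist force stayed around 1 N while pushing and around 12 N at the button stop.

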